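# Open the folding lantern and set it to the third click

## Task

The folding lantern in the box shelf is wanted tonight: push its half-open light leaf outwards, past upright, until it rests against its stop, and slide the lever on its deck away from the off end (ring mark) to the third click counted from off. Feel for each click, for the lever may already stand at the first, and it must not run over towards the fourth, where the distress flash begins. Push gently and grip nothing; the lantern stays standing where it is, not lifted or dragged along, and the things round it are left alone.

Things in the scene. Friction and masses are not known exactly. Their poses are not given: they have to be found in the camera images.
- lantern: Folding LED lantern, loose, about 1.3 kg, on rubber feet in the box shelf. Base 100 (x) x 210 (y) x 46 mm (z); origin at the centre of its underside, z up, deck at z = 46 mm. The light leaf hinges at its +y end; the lever is on the -y half of the deck, its off position at x = -8, y = -84 mm. x points roughly away from the robot, y to the robot's left.
- lever (a joint): Lever position (m) along the lantern's y: 0 = off (-y end, stop); clicks at 0.012, 0.024, 0.036 (third), 0.048, 0.060 (stop). Starts at off or first click (rarely balanced between). A sprung ball holds each click: it takes 2 to 3.5 N along y until half-way (6 mm), where it jumps ahead into the next; left alone it settles in the nearest click. A fast shove can carry it past one.
- lever_top (a point): Centre of the top of the lever: a grey upright tab 20 (x) x 12 (y) mm that stands 18.5 mm above the deck. Beside the slot are a small ring mark at off and a tick at each click, each longer than the last; a dark line on top of the tab shows its middle.
- leaf (a joint): Angle (rad) of the light leaf: 0 = folded down flat on the deck, 1.57 = upright, 1.92 = fully open against its stop, leaning outwards over the +y end. Starts half-open, about 0.75 to 1.15. A stiff hinge (about 0.11 N m) holds it where it is left.
- leaf_edge (a point): Middle of the free edge of the light leaf, a flat panel 90 mm wide (x), 10 mm thick; this edge is 82 mm from the hinge line, which runs along the lantern's x at y = +99, z = 51 mm in its frame. Half-open, the leaf leans in over the deck; its inner face is the frosted light.
- shelf: Shallow wooden box shelf, fixed, 324 (x) x 700 (y) mm outside, open at the top, hung by nails on a low board along its far (+x) side. Origin at the centre of the underside of its 12 mm floor board, 18 mm above the bench. Above the origin: front lip 34, ends 60, back 85, board behind 105 mm high.
- fuse_holder_mid (a point): Bystander: hard black plastic fuse holder with brass end clips, 26 x 64 x 24 mm, lying; centre
- mirror_mid (a point): Bystander: small steel mirror, flat plate 56 x 86 x 5 mm, lying; centre
- jar_cap_mid (a point): Bystander: screw cap of the orange jar, 52 mm wide, 15 mm high, upside down (open side up); centre
- jar_mid (a point): Bystander: open orange plastic jar, 58 mm wide, 72 mm high, standing; centre, half-way up
- egg_cup_mid (a point): Bystander: off-white melamine egg cup, 48 mm wide, 56 mm high, standing; half-way up
- battery_mid (a point): Bystander: dark spare battery cell, 33 mm wide, 61 mm high, standing; half-way up
- tin_mid (a point): Bystander: round plain metal tin with lid, 63 mm wide, 39 mm high, standing; half-way up
Mind the look-alikes: they are no part of the job. Leave any pink or purple look-alike of the lantern alone.

How it is judged:
By the outcome, as a careful person would: the job done as asked, in the order asked, and still so for the second after the job is handed in, with the robot touching nothing.
It also fails if it takes over 58 s, if anything falls off the work surface, if the arm or the gripper's body presses on something with over 40 N, if the wrist force passes 120 N, or if a joint passes its speed limit or range.

## Robot

A 6-joint arm with a two-finger parallel gripper is mounted at the origin on the work surface. World frame = base frame: x ahead of the robot, y to its left, z up, the work surface at z = 0. Lengths are in mm, angles in rad, forces in N, time in s.
With the tool pointing down it reaches from about 300 to 875 mm from the base axis. Payload 6.4 kg.
Tool frame: the origin (TCP) lies midway between the tips of the shut fingers; the grasp point (between the pads) lies env.grip_point_offset behind it (env.grip_point_offset is the distance from the TCP to the grasp point, in mm); z points along the fingers, y is the direction in which the jaws open and shut (so a half turn about z gives the same grasp; the last joint's range is limited). The gripper opens to 88 mm and grips with 3 to 60 N. Pads are 18 mm wide; open, the fingers measure 123 mm over their backs; the gripper's body (75 mm by 187 mm) begins 45 mm behind the grasp point.
Start: joints at [-1.392, 0.181, 1.607, -0, 1.354, -0.206], TCP at [215.857, -532.961, 238.714] pointing down, gripper open.
Joint ranges: [-2.99, 2.99], [-0.89, 2.07], [0.3, 2.58], [-1.14, 4.28], [0, 2.63], [-3.12, 3.12]. Speed limits (rad/s): [2.57, 2.57, 3.01, 3.14, 3.14, 3.14].

## Interface

Orientations are given as a rotation vector (axis times angle).
In Python, from workcell import env gives the robot as it stands.
- The arm moves only by the tool arm_command, never from a script. Its argument "motion" is a list of rows, each a list of 4 numbers: the shift along the tool's x, y, z in cm, then the turn about the tool's z in rad. In form: [[dx, dy, dz, yaw], ...]. A call has 1 to 10 rows; each row shifts and turns the commanded pose from where the row before left it, along the tool's axes as they then stand; what a row does not reach is not made up. A row lasts 1/12 s, in which the tool goes at most 41.7 mm and 7.16 degrees, less where a joint would pass 70% of its speed; a pose out of reach is approached as far as the arm can. A call is refused whole if a number of a shift passes 4.17 or a number of a turn 0.125, either way. A call with a gripper value outside its range is refused whole. "jaw" is the closure, from 0 (fully open) to 1 (shut), set as the call begins (left out, the last holds). The fingers move at their own pace and stop on an object; "newtons" is the grip in N (left out, the last holds). Time passes only in rows, so rows that do not move let the fingers close. It gives the time, the measured TCP pose, the force and the opening at its end, in the units of the state.
- env.get_obs(): the state, without advancing time (a new reading comes with each control period).
- env.get_image(name): name is "scene" or "top" or "wrist"; returns the picture (384x512x3 uint8, red, green, blue); there is no depth.
- env.calibration(name): a dict with "intrinsics" (3x3 intrinsics, pixels), "world_from_camera" (4x4, takes a point from camera to world coordinates). Camera axes: x right, y up, looking along -z (the intrinsics and any distortion apply to the point x, -y, -z); pixel columns grow to the right and rows downward; lengths in mm; the calibration is good to about 2 mm. A picture is of the moment at which its call begins: read the wrist's pose just before it. calibration takes no time and is no camera call; for the wrist camera it gives the pose at the moment of the call.
- env.hand_in(): hands the job in, once; it reports no verdict.
Trained networks look in the newest picture that a camera, given by its name, has taken for a name from the list of things; names that differ only in an ending like _2 or _b are one class to them, and where a whole thing is asked for, a point or a joint stands for the part that bears it (a point fixed in the world has none). Each returns a list of dicts, best first, with "score" (0 to 1); they miss things now and then, are a little off and sometimes report something else, mostly with a low value. They report only what shows in the picture. A call takes as long as a camera call. They do not tell look-alikes from the thing itself.
- env.look_for(camera, query): "centre" ([column, row] as shares, 0 to 1, of the picture: columns of its width, rows of its height, amid what is visible of it).
- env.cut_out(camera, query): "region" (384x512 bool, what is visible of it) and "centre" ([column, row] as shares, 0 to 1, of the picture: columns of its width, rows of its height, amid what is visible of it).
- env.pinpoint(camera, query): "centre" ([column, row] as shares, 0 to 1, of the picture: columns of its width, rows of its height: a listed point, or the origin of a listed thing).
The state is a dict: "time_s": time; "joints": joint angles; "qd": joint speeds; "tau": joint torques, N m; "ee_pos": TCP position; "eef_rot": TCP orientation; "force": force on the tool from outside, world axes, zero at the start; "wrist_torque": the same for the moment, N m; "opening": finger opening in mm.
Only numpy, scipy, OpenCV 4.12 (cv2) and the standard library are available. Lean on these libraries where they do the work, as an engineer would, in place of code of your own. Each camera call takes 0.05 s, during which the arm holds its last target. There are 200 camera calls.

## Working session

There is one attempt and no reset: what is moved stays moved. The work goes in short steps, Python scripts to look and compute and a tool call to move; the robot and the scene stay as the last step left them, time stands still between calls to the robot, and variables do not carry over. Pictures are saved under pics/ and viewed, about 8 in all and at most 12, crops included, and the job is handed in when it is done.

Besides the shell and the picture viewer there is one more tool, called as name(argument=value, ...) on one line, values as JSON. arm_command: Moves the arm, as the interface text tells. Its arguments: {"type":"object","properties":{"motion":{"type":"array"},"jaw":{"type":"number"},"newtons":{"type":"number"}},"required":["motion"]}

```bash
mkdir -p pics
cat > h.py <<'E'
import numpy as np, cv2
from workcell import env
def px(cam,P,cal=None):
    c=cal or env.calibration(cam); K=np.array(c["intrinsics"]);T=np.linalg.inv(np.array(c["world_from_camera"]))
    p=T[:3,:3]@np.array(P,float)+T[:3,3]; q=K@np.array([p[0],-p[1],-p[2]]); return q[:2]/q[2]
def ray(cam,uv,z,cal=None):
    c=cal or env.calibration(cam); K=np.array(c["intrinsics"]);T=np.array(c["world_from_camera"])
    d=np.linalg.inv(K)@np.array([uv[0],uv[1],1.]); d=T[:3,:3]@np.array([d[0],-d[1],-d[2]]); o=T[:3,3]
    return o+d*(z-o[2])/d[2]
def save(im,n,s=1): cv2.imwrite("pics/"+n,cv2.resize(im,None,fx=s,fy=s,interpolation=cv2.INTER_CUBIC)[:,:,::-1])
E
python3 - <<'E'
from h import *
print({k:np.round(v,3) for k,v in env.get_obs().items()}, env.grip_point_offset)
a=env.get_image("scene");b=env.get_image("top")
save(np.hstack([a,b])[:, :],"a.png",0.78)
save(b,"top.png",1.5)
for cam in("scene","top"):
  print(cam,env.calibration(cam).keys(),np.round(env.calibration(cam)["world_from_camera"],2)[:3,3])
  for q in("lantern","lever_top","leaf_edge","shelf"):
    for r in env.pinpoint(cam,q)[:3]:
      uv=np.array(r["centre"])*[512,384]; print(cam,q,round(r["score"],2),uv.round(1),ray(cam,uv,{"lantern":30,"lever_top":94.5,"leaf_edge":145,"shelf":18}[q]).round(0))
E
```

```text
{'time_s': np.float64(0.0), 'joints': array([-1.392,  0.182,  1.608, -0.   ,  1.354, -0.206]), 'qd': array([-0.   , -0.   ,  0.   ,  0.001,  0.004, -0.001]), 'tau': array([ 0.0000e+00, -4.3386e+01, -3.4185e+01,  7.0000e-02,  3.8000e-02,
       -0.0000e+00]), 'ee_pos': array([ 215.721, -532.431,  237.817]), 'eef_rot': array([-3.082, -0.6  , -0.   ]), 'force': array([-0.289,  0.709,  0.071]), 'wrist_torque': array([0.   , 0.035, 0.042]), 'opening': np.float64(88.445)} 18.700000000000003
scene dict_keys(['intrinsics', 'world_from_camera']) [1157.07  167.36  687.63]
scene lantern 0.98 [383.1 171.5] [262. 288.  30.]
scene lantern 0.7 [131.4 185.9] [ 483. -359.   30.]
scene lantern 0.69 [225.4 240.9] [608. -57.  30.]
scene lever_top 0.6 [193.8 213.9] [ 604. -127.   94.]
scene lever_top 0.58 [408.9 136.7] [169. 345.  94.]
scene lever_top 0.57 [203.2 119.7] [ 219. -249.   94.]
scene leaf_edge 0.97 [250.4 201.3] [587.  -1. 145.]
scene leaf_edge 0.86 [386.  157.3] [360. 273. 145.]
scene leaf_edge 0.62 [175.6 120.8] [ 322. -285.  145.]
scene shelf 0.64 [195.  211.8] [ 525. -164.   18.]
scene shelf 0.57 [185.1 183.4] [ 427. -232.   18.]
top dict_keys(['intrinsics', 'world_from_camera']) [ 305.1     4.67 1119.8 ]
top lantern 0.89 [377.7 294.1] [ 188. -328.   30.]
top lantern 0.73 [152.8 286.5] [194. 292.  30.]
top lantern 0.57 [280.9 139.6] [620. -56.  30.]
top lever_top 0.56 [126.3 312.1] [134. 340.  94.]
top lever_top 0.48 [305.6 143.3] [ 592. -120.   94.]
top leaf_edge 0.88 [392.9 295.5] [ 198. -330.  145.]
top leaf_edge 0.82 [259.5 131.3] [608.   7. 145.]
top leaf_edge 0.58 [146.6 283.1] [213. 278. 145.]
top shelf 0.6 [276.8 158.8] [565. -45.  18.]
```

```bash
sleep 1
```

```text
(no output)
```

View pics/a.png

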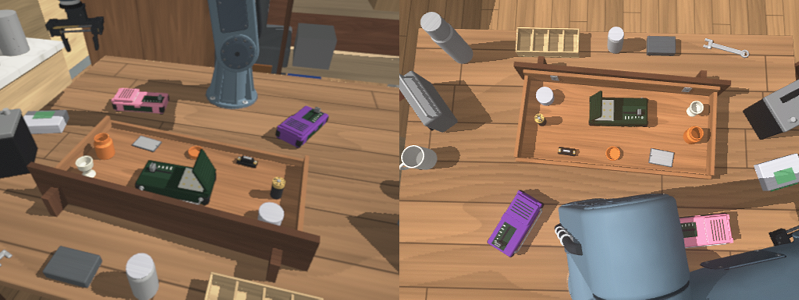

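View pics/top.png

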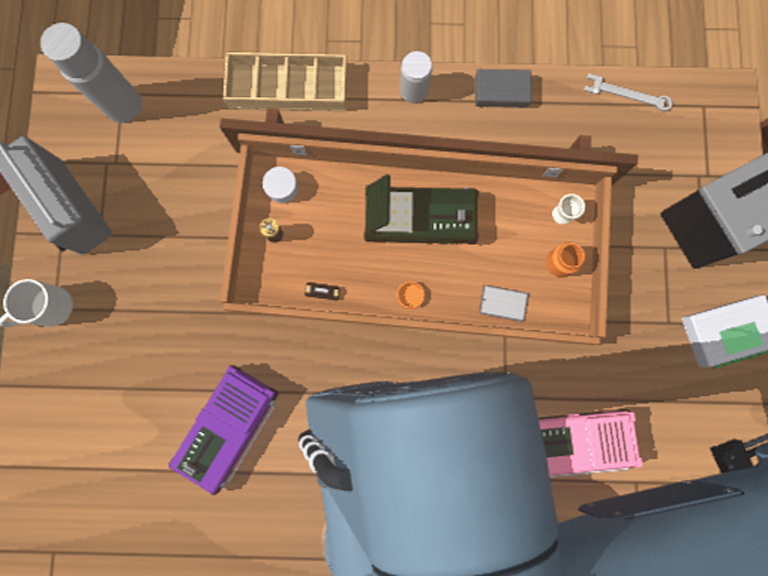

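The lantern is the dark green unit in the shelf, at top (280,140) and scene (225,240). The look-alikes are the purple unit, top (150,287), and the pink one, top (390,294), both outside the shelf. Its leaf is at the left end (+y) and the lever is at about top (307,143). I'll turn the tool, shut the jaws, and go over for a close look.

arm_command(motion=[[0, 0, -0.8, -0.115], [0, 0, -0.8, -0.115], [0, 0, -0.8, -0.115], [0, 0, -0.8, -0.115], [0, 0, -0.8, -0.115], [0, 0, -0.8, -0.115], [0, 0, -0.8, -0.115], [0, 0, -0.8, -0.115], [0, 0, -0.8, -0.115], [0, 0, -0.8, -0.115]], jaw=1, newtons=10)

```text
time_s: 1.33
ee_pos: [215.8, -532.9, 319.1]
eef_rot: [2.255, 2.187, -0.0]
force: [0.2, -1.1, -0.3]
opening: 23.5
```

arm_command(motion=[[2.2, 1.8, 0, 0], [2.2, 1.8, 0, 0], [2.2, 1.8, 0, 0], [2.2, 1.8, 0, 0], [2.2, 1.8, 0, 0], [2.2, 1.8, 0, 0], [2.2, 1.8, 0, 0], [2.2, 1.8, 0, 0], [2.2, 1.8, 0, 0], [2.2, 1.8, 0, 0]])

```text
time_s: 2.17
ee_pos: [404.4, -318.4, 318.9]
eef_rot: [2.261, 2.181, -0.0]
force: [-0.4, -0.4, 0.3]
opening: 0.7
```

arm_command(motion=[[2.2, 1.8, 0, 0], [2.2, 1.8, 0, 0], [2.2, 1.8, 0, 0], [2.2, 1.8, 0, 0], [2.2, 1.8, 0, 0], [2.2, 1.8, 0, 0], [2.2, 1.8, 0, 0], [2.2, 1.8, 0, 0], [0, 0, 0, 0], [0, 0, 0, 0]])

```text
time_s: 3.0
ee_pos: [554.3, -147.8, 318.5]
eef_rot: [-2.258, -2.184, 0.001]
force: [0.3, -0.3, -0.6]
opening: 0.4
```

Run:
```python
from h import *
cw=env.calibration("wrist")
w=env.get_image("wrist");t=env.get_image("top");s=env.get_image("scene")
save(w,"w1.png",1.5)
save(np.vstack([cv2.resize(t[95:180,225:340],(690,510),interpolation=2)[:, :],]),"t1.png")
print(np.round(cw["world_from_camera"],3))
for cam in("wrist","top","scene"):
  for q in("lantern","lever_top","leaf_edge"):
    for r in env.pinpoint(cam,q)[:3]:
      uv=np.array(r["centre"])*[512,384]; print(cam,q,round(r["score"],2),uv.round(1),ray(cam,uv,{"lantern":30,"lever_top":94.5,"leaf_edge":152}[q],cw if cam=="wrist" else None).round(0))
```

```text
[[ 9.99000e-01  3.20000e-02  1.10000e-02  5.57288e+02]
 [-3.40000e-02  9.52000e-01  3.04000e-01 -6.84530e+01]
 [-1.00000e-03 -3.04000e-01  9.53000e-01  4.63964e+02]
 [ 0.00000e+00  0.00000e+00  0.00000e+00  1.00000e+00]]
wrist lantern 0.59 [ 31.6 270.3] [ 214. -318.   30.]
wrist lever_top 0.75 [295.5 135.8] [ 593. -125.   94.]
wrist lever_top 0.74 [255.2  65.3] [552. -51.  94.]
wrist leaf_edge 0.72 [  6.4 304.8] [ 273. -289.  152.]
wrist leaf_edge 0.66 [310.6 280.6] [ 603. -270.  152.]
top lantern 0.81 [280.4 143.7] [608. -55.  30.]
top lantern 0.81 [376.7 295.8] [ 183. -325.   30.]
top lantern 0.63 [152.3 286.5] [194. 294.  30.]
top lever_top 0.56 [357.  296.3] [ 188. -255.   94.]
top leaf_edge 0.96 [148.4 280.1] [221. 272. 152.]
top leaf_edge 0.78 [391.1 297.8] [ 193. -323.  152.]
top leaf_edge 0.56 [259.6 130.4] [608.   7. 152.]
scene lantern 0.98 [182.8 134.4] [ 217. -325.   30.]
scene lantern 0.92 [385.5 166.8] [238. 295.  30.]
scene lantern 0.71 [224.9 241.3] [610. -57.  30.]
scene lever_top 0.56 [204.7 121.8] [ 229. -241.   94.]
scene lever_top 0.47 [194.6 211.5] [ 596. -128.   94.]
scene lever_top 0.44 [405.1 136.7] [171. 335.  94.]
scene leaf_edge 0.8 [386.7 157.7] [371. 274. 152.]
scene leaf_edge 0.7 [175.3 123.2] [ 344. -275.  152.]
scene leaf_edge 0.57 [249.8 199.6] [590.  -1. 152.]
```

View pics/w1.png

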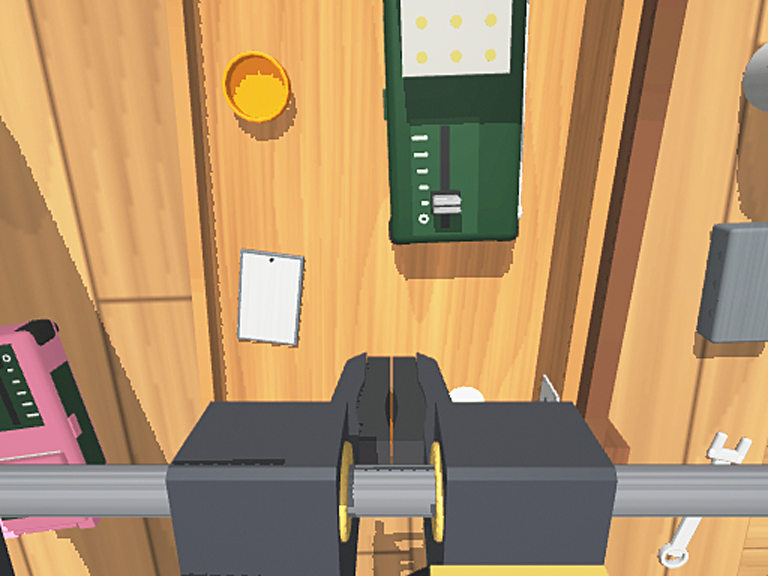

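The close view shows a dark green lantern with a frosted leaf in the shelf, so the choice is right. The lever sits at about px (447,203), next to the first tick; the ring is at (424,218). I'll go down in front of the leaf.

arm_command(motion=[[2.25, 1.25, 1.5, 0], [2.25, 1.25, 2.5, 0], [2.25, 1.25, 2.5, 0], [2.25, 1.25, 2.5, 0], [0, 0, 2.5, 0], [0, 0, 2.5, 0], [0, 0, 2.5, 0], [0, 0, 1.5, 0], [0, 0, 1.3, 0], [0, 0, 0, 0]])

```text
time_s: 4.43
ee_pos: [605.3, -60.3, 122.6]
eef_rot: [-2.258, -2.178, 0.004]
force: [-0.9, -0.1, 0.5]
opening: 0.6
```

Run:
```python
from h import *
o=env.get_obs();print(o["ee_pos"],o["force"],o["time_s"])
K=None
# old wrist pose recompute from saved marks
T=np.array([[.999,.032,.011,557.288],[-.034,.952,.304,-68.453],[-.001,-.304,.953,463.964],[0,0,0,1]])
c={"intrinsics":env.calibration("wrist")["intrinsics"],"world_from_camera":T}
for n,uv,z in(("ring",(424,218),76),("t1",(424.5,202.5),76),("t5",(419,137),76),("lever",(447,203),94.5),("cornL",(392,242),76),("cornR",(517,241),76)):
  print(n,ray("wrist",np.array(uv)/1.5,z,c).round(1))
save(env.get_image("scene")[140:300,150:350],"s2.png",3.5)
```

```text
[605.30634369 -60.25622608 122.61039891] [-0.85436821 -0.14662224  0.54625808] 4.4333
ring [ 580.2 -138.1   76. ]
t1 [ 580.8 -126.2   76. ]
t5 [577.4 -78.   76. ]
lever [ 596.  -124.4   94.5]
cornL [ 554.9 -156.2   76. ]
cornR [ 652.7 -158.7   76. ]
```

View pics/s2.png

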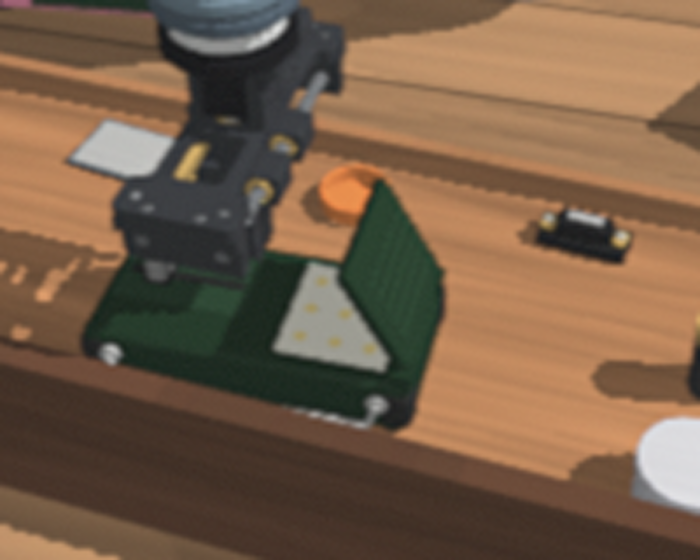

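The scene view shows the gripper over the middle of the deck on the -y side of the leaf, with the leaf leaning inwards and nothing touching. The numbers agree: ring at y=-138, lever at y=-124, so it stands at the first click. I'll push the leaf now.

arm_command(motion=[[0.5, 0, 0, 0], [0.5, 0, 0, 0], [0.5, 0, 0, 0], [0.5, 0, 0, 0], [0.5, 0, 0, 0], [0.5, 0, 0, 0], [0.5, 0, 0, 0], [0.5, 0, 0, 0], [0.5, 0, 0, 0], [0.5, 0, 0, 0]])

```text
time_s: 5.32
ee_pos: [608.9, -10.2, 125.7]
eef_rot: [-2.261, -2.181, 0.0]
force: [-0.5, -0.1, 0.1]
opening: 0.6
```

arm_command(motion=[[0.3, 0, 0, 0], [0.3, 0, 0, 0], [0.3, 0, 0, 0], [0.3, 0, 0, 0], [0.3, 0, 0, 0], [0.3, 0, 0, 0], [0.3, 0, 0, 0], [0.3, 0, 0, 0], [0.3, 0, 0, 0], [0.3, 0, 0, 0]])

```text
time_s: 6.15
ee_pos: [609.9, 19.6, 125.6]
eef_rot: [-2.261, -2.181, 0.0]
force: [0.2, -1.6, 0.6]
opening: 0.3
```

arm_command(motion=[[0.2, 0, 0, 0], [0.2, 0, 0, 0], [0.2, 0, 0, 0], [0.2, 0, 0, 0], [0.2, 0, 0, 0], [0, 0, 0, 0]])

```text
time_s: 6.65
ee_pos: [610.2, 29.7, 125.6]
eef_rot: [-2.26, -2.181, -0.0]
force: [0.1, 0.0, -1.5]
opening: 0.1
```

arm_command(motion=[[0.2, 0, 0, 0], [0.2, 0, 0, 0], [0.2, 0, 0, 0], [0.1, 0, 0, 0], [0.1, 0, 0, 0], [0, 0, 0, 0]])

```text
time_s: 7.15
ee_pos: [610.4, 37.4, 125.5]
eef_rot: [-2.261, -2.181, 0.0]
force: [-1.5, -0.9, -0.0]
opening: 0.6
```

arm_command(motion=[[0.1, 0, 0, 0], [0.1, 0, 0, 0], [0.1, 0, 0, 0], [0, 0, 0, 0]])

```text
time_s: 7.48
ee_pos: [610.7, 40.4, 125.6]
eef_rot: [-2.261, -2.181, -0.0]
force: [-0.3, -1.6, -1.3]
opening: 0.6
```

arm_command(motion=[[0.1, 0, 0, 0], [0.1, 0, 0, 0], [0, 0, 0, 0]])

```text
time_s: 7.73
ee_pos: [610.9, 42.4, 125.7]
eef_rot: [2.261, 2.181, 0.0]
force: [-0.9, -0.9, -1.0]
opening: 0.4
```

arm_command(motion=[[0.1, 0, 0, 0], [0.1, 0, 0, 0], [0, 0, 0, 0]])

```text
time_s: 7.98
ee_pos: [611.0, 44.4, 125.8]
eef_rot: [2.261, 2.181, 0.0]
force: [-0.9, -1.8, -0.8]
opening: 0.5
```

arm_command(motion=[[0.05, 0, 0, 0], [0.05, 0, 0, 0], [0, 0, 0, 0]])

```text
time_s: 8.23
ee_pos: [611.0, 45.3, 125.8]
eef_rot: [2.261, 2.181, 0.0]
force: [-0.5, -2.6, -0.4]
opening: 0.5
```

Run:
```python
from h import *
f=[]
w=env.get_image("scene")
for _ in range(6): f.append(env.get_obs()["force"]); env.get_image("wrist")
print(np.round(f,1),env.get_obs()["ee_pos"])
save(w[170:270,190:320],"s3.png",5)
```

```text
[[-0.2 -1.8 -1. ]
 [ 0.2 -2.2 -1. ]
 [-0.5 -1.6 -1.8]
 [-0.3 -1.7 -0.7]
 [ 0.2 -1.8 -0.4]
 [-0.2 -1.4 -1.3]] [610.98836142  45.22346479 125.76603215]
```

View pics/s3.png

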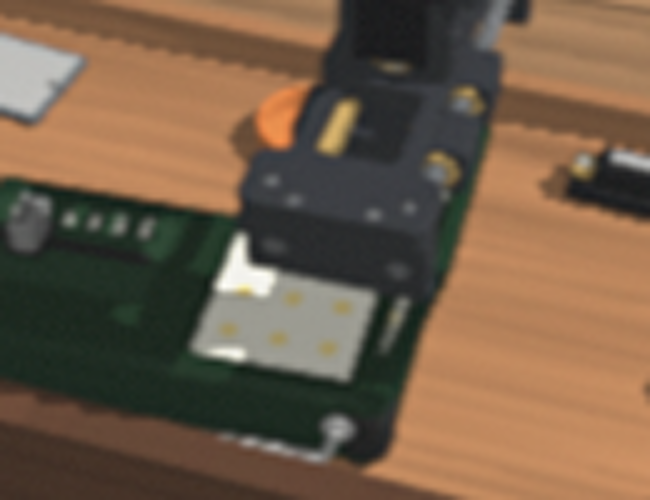

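The leaf is already past upright, leaning away behind the gripper. The force of about 1.8 N is still only hinge friction, so I'll go on in 1 mm steps until it rises.

arm_command(motion=[[0.05, 0, 0, 0], [0.05, 0, 0, 0], [0.05, 0, 0, 0], [0, 0, 0, 0]])

```text
time_s: 8.92
ee_pos: [611.0, 46.8, 125.7]
eef_rot: [2.261, 2.181, 0.0]
force: [-0.4, -1.8, -0.6]
opening: 0.3
```

arm_command(motion=[[0.05, 0, 0, 0], [0.05, 0, 0, 0], [0, 0, 0, 0]])

```text
time_s: 9.17
ee_pos: [611.0, 47.8, 125.7]
eef_rot: [-2.261, -2.181, -0.0]
force: [-0.0, -1.4, -1.6]
opening: 0.5
```

arm_command(motion=[[0.05, 0, 0, 0], [0.05, 0, 0, 0], [0, 0, 0, 0]])

```text
time_s: 9.42
ee_pos: [611.0, 48.5, 125.7]
eef_rot: [2.261, 2.181, -0.001]
force: [-0.5, -3.7, -0.6]
opening: 0.6
```

arm_command(motion=[[0.05, 0, 0, 0], [0, 0, 0, 0]])

```text
time_s: 9.58
ee_pos: [611.0, 48.7, 125.7]
eef_rot: [2.261, 2.181, -0.001]
force: [-0.5, -3.8, -1.0]
opening: 0.8
```

arm_command(motion=[[0.03, 0, 0, 0], [0, 0, 0, 0]])

```text
time_s: 9.75
ee_pos: [611.0, 48.8, 125.7]
eef_rot: [2.261, 2.18, -0.002]
force: [-0.2, -5.2, -1.2]
opening: 0.3
```

The force has risen to 5 N with no further movement, so the leaf is at its stop. I'll back off to behind the lever and check from there.

arm_command(motion=[[-0.5, 0, 0, 0], [-1.5, 0, 0, 0], [-2.5, -0.1, 0, 0], [-2.5, -0.1, 0, 0], [-3, -0.1, 0, 0], [-3, -0.1, 0, 0], [-3, -0.1, 0, 0], [-3, -0.1, 0, 0], [-2.5, -0.1, 0, 0], [0, 0, 0, 0]])

```text
time_s: 10.58
ee_pos: [596.1, -170.5, 126.2]
eef_rot: [2.264, 2.175, -0.0]
force: [0.5, -0.1, 0.4]
opening: 0.4
```

Run:
```python
from h import *
o=env.get_obs();print(o["ee_pos"],o["force"],o["time_s"])
cw=env.calibration("wrist")
w=env.get_image("wrist");s=env.get_image("scene");t=env.get_image("top")
a=cv2.resize(w,(512,384)); b=cv2.resize(s[160:280,170:330],(512,384),interpolation=2)
save(np.vstack([a,b])[:, :],"c4.png",0.78)
print(np.round(cw["world_from_camera"],4).tolist())
for cam in("wrist","top","scene"):
  for q in("lantern","lever_top","leaf_edge"):
    for r in env.pinpoint(cam,q)[:3]:
      uv=np.array(r["centre"])*[512,384]; P=ray(cam,uv,{"lantern":30,"lever_top":94.5,"leaf_edge":158}[q],cw if cam=="wrist" else None)
      if P[0]>500: print(cam,q,round(r["score"],2),uv.round(1),P.round(1))
```

```text
[ 596.05359198 -170.53418176  126.17081295] [ 0.46073095 -0.13944447  0.44602555] 10.5833
[[0.9992, 0.0393, 0.0114, 599.3157], [-0.0409, 0.9514, 0.3052, -90.9839], [0.0011, -0.3054, 0.9522, 271.5427], [0.0, 0.0, 0.0, 1.0]]
wrist lantern 0.91 [267.6  19.6] [605.7 -52.5  30. ]
wrist lever_top 0.97 [255.3 149.1] [ 595.3 -124.5   94.5]
top lantern 0.59 [281.7 142.6] [611.1 -58.4  30. ]
top leaf_edge 0.66 [233.4 130.1] [605.8  74.3 158. ]
scene lantern 0.66 [226.1 242.1] [611.4 -54.   30. ]
scene lever_top 0.6 [196.3 212.8] [ 599.1 -122.6   94.5]
scene leaf_edge 0.57 [283.2 204.4] [594.4  69.7 158. ]
```

View pics/c4.png

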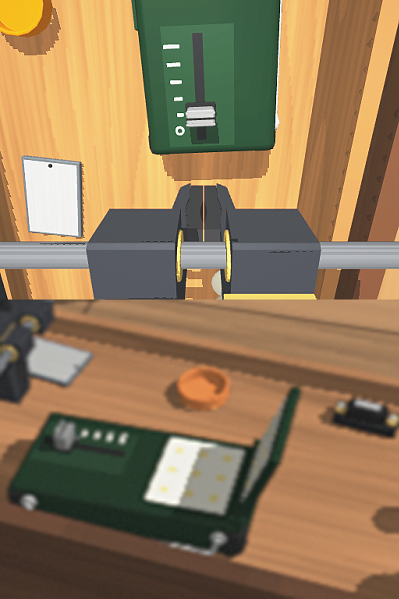

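The leaf leans outwards, with its edge at y≈70–74 against an expected 73 at the stop. The lantern hasn't moved, and the lever is at y≈-124.5, the first click (off would be about -138). I'll lower the tip behind the lever and approach it.

arm_command(motion=[[0, 0, 1, 0], [0, 0, 1, 0], [0, 0, 1, 0], [0, 0, 1, 0], [0.5, 0, 0, 0], [0.7, 0, 0, 0], [0.7, 0, 0, 0], [0.5, 0, 0, 0], [0.2, 0, 0, 0], [0, 0, 0, 0]])

```text
time_s: 12.02
ee_pos: [597.4, -138.8, 86.0]
eef_rot: [2.26, 2.182, -0.0]
force: [-1.6, -1.4, -0.1]
opening: 0.3
```

```bash
cat > chk.py <<'E'
from h import *
f=[];L=[]
for _ in range(3):
  cw=env.calibration("wrist"); w=env.get_image("wrist"); o=env.get_obs(); f.append(o["force"])
  r=env.pinpoint("wrist","lever_top"); f.append(env.get_obs()["force"])
  if r: L.append((round(r[0]["score"],2),ray("wrist",np.array(r[0]["centre"])*[512,384],94.5,cw).round(1)))
print("t",o["time_s"],"tcp",o["ee_pos"].round(1),"F",np.mean(f,0).round(1),L)
import sys
if len(sys.argv)>1: save(w[:300,150:400],sys.argv[1],2)
E
python3 chk.py
```

```text
t 12.2667 tcp [ 597.5 -139.2   86.1] F [-1.1 -1.3 -0.1] [(0.68, array([ 594.8, -120.6,   94.5])), (0.87, array([ 595.2, -121.6,   94.5])), (0.81, array([ 596. , -120.8,   94.5]))]
```

Contact: -1.3 N at TCP y=-139. I'll creep forward.

arm_command(motion=[[0.05, 0, 0, 0], [0.05, 0, 0, 0], [0.05, 0, 0, 0], [0.05, 0, 0, 0], [0, 0, 0, 0]])

```text
time_s: 12.73
ee_pos: [597.5, -136.5, 85.7]
eef_rot: [-2.261, -2.181, -0.001]
force: [-0.9, -0.4, 0.7]
opening: 0.5
```

arm_command(motion=[[0.05, 0, 0, 0], [0.05, 0, 0, 0], [0, 0, 0, 0]])

```text
time_s: 12.98
ee_pos: [597.4, -135.7, 85.6]
eef_rot: [-2.26, -2.181, -0.0]
force: [0.6, -0.0, -0.8]
opening: 0.4
```

```bash
python3 chk.py
```

```text
t 13.2333 tcp [ 597.4 -136.1   85.7] F [ 0.1 -0.   0.1] [(0.59, array([ 595.7, -112.5,   94.5])), (0.72, array([ 595.5, -113.2,   94.5])), (0.68, array([ 594.3, -112.5,   94.5]))]
```

First click felt: the force fell to 0 and the lever jumped to y≈-112.7, the second click. I expect the next contact at TCP y≈-131 and the jump at about -125.

arm_command(motion=[[0.1, 0, 0, 0], [0.1, 0, 0, 0], [0.1, 0, 0, 0], [0.1, 0, 0, 0], [0.05, 0, 0, 0], [0.05, 0, 0, 0], [0, 0, 0, 0]])

```text
time_s: 13.87
ee_pos: [597.5, -131.2, 85.7]
eef_rot: [2.261, 2.181, -0.0]
force: [-0.3, -1.0, 0.5]
opening: 0.1
```

arm_command(motion=[[0.05, 0, 0, 0], [0.05, 0, 0, 0], [0.05, 0, 0, 0], [0, 0, 0, 0]])

```text
time_s: 14.2
ee_pos: [597.6, -130.0, 85.8]
eef_rot: [2.261, 2.181, -0.001]
force: [-1.4, -2.5, 1.3]
opening: 0.5
```

```bash
python3 chk.py
```

```text
t 14.45 tcp [ 597.6 -129.7   85.7] F [-1.  -3.1 -0.2] [(0.73, array([ 596.1, -111.7,   94.5])), (0.76, array([ 595.8, -111.7,   94.5])), (0.97, array([ 595.3, -111.8,   94.5]))]
```

Contact at -3.1 N with the lever still in the second click. I'll continue in half-millimetre steps.

arm_command(motion=[[0.05, 0, 0, 0], [0.05, 0, 0, 0], [0, 0, 0, 0]])

```text
time_s: 14.75
ee_pos: [597.6, -128.6, 85.7]
eef_rot: [-2.261, -2.181, 0.0]
force: [-1.4, -3.3, 1.0]
opening: 0.6
```

arm_command(motion=[[0.05, 0, 0, 0], [0.05, 0, 0, 0], [0, 0, 0, 0]])

```text
time_s: 15.0
ee_pos: [597.6, -127.7, 85.7]
eef_rot: [-2.261, -2.181, 0.0]
force: [-0.6, -3.9, 0.6]
opening: 0.6
```

```bash
python3 chk.py
```

```text
t 15.25 tcp [ 597.6 -127.6   85.7] F [-2.4 -3.7  0.9] [(0.83, array([ 595.8, -109.2,   94.5])), (0.88, array([ 596.1, -110.4,   94.5])), (0.68, array([ 595.5, -110.2,   94.5]))]
```

arm_command(motion=[[0.05, 0, 0, 0], [0.05, 0, 0, 0], [0, 0, 0, 0]])

```text
time_s: 15.55
ee_pos: [597.7, -126.5, 85.7]
eef_rot: [-2.261, -2.181, -0.0]
force: [-2.7, -2.3, -0.4]
opening: 0.6
```

```bash
python3 chk.py
```

```text
t 15.8 tcp [ 597.9 -126.1   85.7] F [-0.3 -0.7  0.1] [(0.85, array([ 595.7, -107.7,   94.5])), (0.77, array([ 596.2, -109.5,   94.5])), (0.71, array([ 595.5, -108.4,   94.5]))]
```

```bash
python3 chk.py
```

```text
t 16.1 tcp [ 597.9 -126.6   85.8] F [-0.  -0.5 -0. ] [(0.57, array([ 596.6, -108.5,   94.5])), (0.81, array([ 595.4, -107.8,   94.5])), (0.9, array([ 595.7, -108. ,   94.5]))]
```

Almost balanced at the half-way point: 0.5 N, lever at -108. One more half millimetre.

arm_command(motion=[[0.05, 0, 0, 0], [0, 0, 0, 0], [0, 0, 0, 0]])

```text
time_s: 16.4
ee_pos: [597.9, -126.5, 85.8]
eef_rot: [2.261, 2.18, -0.0]
force: [0.9, -4.0, -1.2]
opening: 0.3
```

```bash
python3 chk.py
```

```text
t 16.65 tcp [ 597.9 -126.1   85.8] F [ 0.5 -2.3 -0.8] [(0.81, array([ 594.6, -109.1,   94.5])), (0.66, array([ 595.5, -108.9,   94.5])), (0.64, array([ 595.5, -108.6,   94.5]))]
```

arm_command(motion=[[0.05, 0, 0, 0], [0, 0, 0, 0], [0, 0, 0, 0]])

```text
time_s: 16.95
ee_pos: [597.6, -125.1, 85.6]
eef_rot: [-2.26, -2.181, -0.0]
force: [1.0, 0.1, 0.7]
opening: 0.6
```

```bash
python3 chk.py
```

```text
t 17.2 tcp [ 597.7 -125.4   85.7] F [ 0.3 -0.3  0. ] [(0.8, array([ 595.3, -106.5,   94.5])), (0.77, array([ 596.1, -102.5,   94.5])), (0.83, array([ 595.3, -101.7,   94.5]))]
```

The second jump is felt: force 0, lever at ≈-102, the third click. I'll back off and look.

arm_command(motion=[[-0.5, 0, 0, 0], [-1, 0, 0, 0], [-1.5, 0, 0, 0], [-1.5, 0, -0.5, 0], [0, 0, -1.5, 0], [0, 0, -2, 0], [0, 0, -2, 0], [0, 0, -2, 0], [0, 0, 0, 0], [0, 0, 0, 0]])

```text
time_s: 18.08
ee_pos: [596.9, -172.6, 167.3]
eef_rot: [2.26, 2.177, 0.001]
force: [0.0, 0.5, -0.3]
opening: 0.4
```

```bash
python3 chk.py w5.png
python3 - <<'E'
from h import *
s=env.get_image("scene"); t=env.get_image("top"); save(np.hstack([cv2.resize(s[160:280,170:330],(512,384),interpolation=2),t]),"c5.png",.78)
for cam in("top","scene"):
  for q in("lantern","leaf_edge"):
    for r in env.pinpoint(cam,q)[:3]:
      P=ray(cam,np.array(r["centre"])*[512,384],{"lantern":30,"leaf_edge":158}[q])
      if P[0]>500: print(cam,q,round(r["score"],2),P.round(1))
E
```

```text
t 18.3333 tcp [ 595.3 -170.5  164.2] F [-0.3  0.1 -0.1] [(0.76, array([ 594.6, -101. ,   94.5])), (0.94, array([ 595.8, -100.3,   94.5])), (0.87, array([ 595.6, -102.8,   94.5]))]
top lantern 0.95 [606.8 -50.5  30. ]
top leaf_edge 0.65 [596.6  77.2 158. ]
scene lantern 0.75 [609.3 -61.9  30. ]
scene leaf_edge 0.85 [595.9  73.4 158. ]
```

View pics/w5.png

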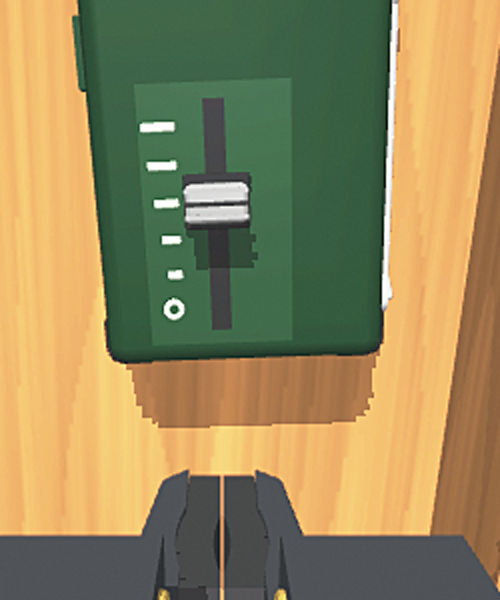

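View pics/c5.png

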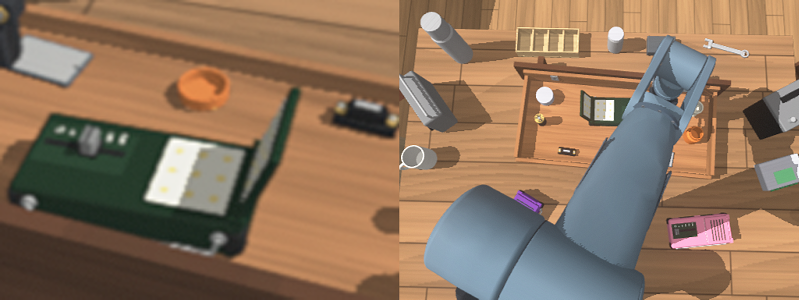

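The lever's line is level with the third tick (px 203), with the fourth and fifth ticks beyond it. The leaf leans outwards, and the gripper is clear.

```bash
python3 -c "
from workcell import env
print(env.hand_in())"
```

```text
the job is handed in; nothing more can be done
None
```

The job is done and handed in, with no verdict reported. The green lantern's light leaf is open against its stop and its lever is at the third click. It took about 18 s of robot time.

- **Leaf:** I pushed it outwards with shut fingers until the force rose from about 2 N to 5 N without further movement. Afterwards the scene camera put its free edge at y≈73 mm, as expected at the stop, and the top camera put it at 77 mm.
- **Lever:** It started at the first click. I felt two jumps, each a rise in force followed by a drop to about zero. After I backed off, the line on the tab stood level with the third tick, at y≈-101 mm.
- **Half-way reading:** Just before the second jump the force fell to 0.5 N, rose to about 4 N, then fell away when the lever jumped. The last pictures show it settled in the third click.
- **Lantern and surroundings:** The final lantern position readings scattered by about ±6 mm in y between the top and scene cameras. The close-up pictures show no visible shift. The neighbouring things visible in the last pictures look undisturbed, though the arm hid part of the shelf in the top view.

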